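# Pull the coolant filter cassette for inspection

### The arm

A 6-joint arm with a two-finger parallel gripper is mounted at the origin on a cart in front of the work surface, level with it; the furniture and walls round the work are solid. World frame = base frame: x ahead of the robot, y to its left, z up, the work surface at z = 0. Lengths are in m, angles in rad, forces in N, time in s.
With the tool pointing down it reaches from about 0.325 to 0.775 m from the base axis. Payload 5.5 kg.
Tool frame: the origin (TCP) lies midway between the tips of the shut fingers; the grasp point (between the pads) lies 19 mm behind it; z points along the fingers, y is the line along which they close (so a half turn about z gives the same grasp; the last joint's range is limited). The gripper opens to 88 mm and grips with 3 to 60 N. Pads are 20 mm wide; open, the fingers measure 115 mm over their backs; the gripper's body (75 mm by 178 mm) begins 61 mm behind the grasp point.
Start: joints at [1.202, 0.091, 1.231, -0, 1.82, -0.057], TCP at [0.184, 0.571, 0.223] pointing down, gripper open.
Joint ranges: [-2.87, 2.87], [-0.86, 2.18], [0.17, 2.46], [-1.51, 4.65], [0.06, 2.69], [-2.65, 2.65]. Speed limits (rad/s): [2.57, 2.57, 3.01, 3.14, 3.14, 3.14].

### API

Orientations are given as a 3x3 rotation matrix whose columns are the frame's x, y, z axes.
In Python, from rig import * gives the robot as it stands.
- The arm moves only by the shell command python3 -m inch 'ROWS'. ROWS is JSON, a list of rows, each a list of 7 numbers: the shift along the tool's x, y, z in mm, then the turn, a rotation vector about the tool's x, y, z in rad, then the opening in per cent of the stroke, from 0 (shut) to 100 (fully open). In form: [[dx, dy, dz, rx, ry, rz, grip], ...]. A call has 1 to 20 rows; each row shifts and turns the commanded pose from where the row before left it, along the tool's axes as they then stand; what a row does not reach is not made up. A row lasts 1/12 s, in which the tool goes at most 41.7 mm and 7.16 degrees, less where a joint would pass 70% of its speed; a pose out of reach is approached as far as the arm can. A call with a gripper value outside its range is refused whole. The fingers move at their own pace and stop on an object; the grip force is fixed at half the most. Time passes only in rows, so rows that do not move let the fingers close. It gives the time, the measured TCP pose, the force, the opening and the grip force at its end, in the units of the state.
- read_state(): the state, without advancing time (a new reading comes with each control period).
- read_camera(name): name is "scene" or "top" or "wrist"; returns the picture (384x512x3 uint8, red, green, blue); there is no depth.
- get_calibration(name): a dict with "fx", "fy", "cx", "cy" (pixels), "k1" (the pictures are not rectified: a ray, as slopes to the right and down, at radius r is drawn at 1 + k1 r^2 times it, then the intrinsics apply), "xyz" and "attitude" of the camera in the world. Camera axes: x right, y up, looking along -z (the intrinsics and any distortion apply to the point x, -y, -z); pixel columns grow to the right and rows downward; lengths in m; the calibration is good to about 2 mm. A picture is of the moment at which its call begins: read the wrist's pose just before it. get_calibration takes no time and is no camera call; for the wrist camera it gives the pose at the moment of the call.
- job_done(): hands the job in; it is judged then, once.
The state is a dict: "time": time; "qpos": joint angles; "dq": joint speeds; "effort": joint torques, N m; "eef_pos": TCP position; "eef_rot": TCP orientation; "force": force on the tool from outside, world axes, zero at the start; "wrist_torque": the same for the moment, N m; "opening": finger opening in m; "grip_force": force on a finger pad.
Only numpy, scipy, OpenCV 4.12 (cv2) and the standard library are available. Lean on these libraries where they do the work, as an engineer would, in place of code of your own. Each camera call takes 0.05 s, during which the arm holds its last target. There are 200 camera calls.

### The job

I need to look at the filter in the coolant unit beside the hand edger. Lift the steel strainer pot off its brackets by the arched handle, set it down upright on the table beside the unit and let go of it; then pinch the filter cassette's two side catches together between the fingers, draw it straight up out of its well and finish while holding it there: upright and still above the unit, wholly clear of it, catches still squeezed. Do not tip the pot over or disturb the screwdriver, the lens block and the dropper bottle.

Things in the scene. Friction and masses are not known exactly. Their poses are not given: they have to be found in the camera images.
- filter_unit: Coolant filter unit, fixed: white box with aluminium top plate, 110 mm (own x) by 94 mm (own y) by 66 mm high, in the strip of table right of the edger. Origin: centre of its underside, on the table; own x within 0.2 rad of straight away from the robot. The well in its top plate is 56 x 47 mm (own x, y), its floor 12 mm above the table.
- well_rim (a point): Centre of the well's mouth, level with the unit's top plate (66 mm above the table). The strip of table that the unit stands on, right of the edger, runs from x = 0.365 to 0.77 m and y = -0.11 to -0.275 m (robot frame); beyond is the edge. Nearer or farther than the unit along x, whichever side is longer, there is room for the pot; the small things lie at y above -0.15 m or, the dropper, at the far end (x over 0.72 m).
- pot_seat (a point): Middle between the two steel brackets, level with their ledges, 110 mm above the table. Brackets: 63 mm wide in own x, at the unit's own y = +-47 to +-50 mm, top at 118 mm; ledges reach inward to +-31 mm. Toward own -x and +x the space over the top plate is open: fingers that close along own x come down between the brackets to the catches.
- pot: Open round strainer pot of stainless steel, 90 mm in diameter (95 mm over the handle lugs), 68 mm high to the rim, about 0.3 kg, with a stiff arched handle. Origin: centre of its flat underside; z up. At first it stands on the unit's ledges between upturned edges 8 mm high (lift it 20 mm to clear them), own yaw within 0.3 rad of the unit's.
- pot_handle (a point): Middle of the black round grip of the pot's handle: 13 mm thick, 58 mm long along the pot's own y, 110 mm above the pot's underside, 42 mm above its rim. Take it from above with fingers that close along the pot's own x.
- cassette: Grey plastic filter cassette with pleated paper, 53 mm (own x) by 44 mm (own y), body 58 mm high, about 0.15 kg. Origin: centre of its underside, 12 mm above the table when seated in the well; axes as the unit's. Only its two finger paddles stand more than 5 mm above the top plate. Catches on its -x and +x sides hook under the plate; it is out of the well 54 mm up from seated.
- catch_front (a joint): Angle of the catch on the cassette's own -x side, hinged at the cassette's foot: 0 = sprung out and hooked, 0.13 rad = pinched fully in (stop); its hook is free from about 0.10. It springs back by itself; at the paddle it takes about 2 N to start and 6 N to reach the stop. The stop is rigid: a grip of 12 to 25 N holds the cassette well.
- catch_back (a joint): The same for the catch on the cassette's own +x side.
- catch_front_pad (a point): Middle of the outer face of the front catch's finger paddle, 74 mm above the cassette's underside (86 mm above the table when seated). Paddle: 24 mm wide along own y, 34 mm high (57 to 91 mm above the underside). Sprung out, the two outer faces are 55 mm apart at mid height and 60 mm at the top; pinched fully in, they stand upright, 37 mm apart.
- catch_back_pad (a point): The same point on the back catch's paddle (own +x side).
- screwdriver: Precision screwdriver, 152 mm long, 15 mm thick, lying along the edger's right side; leave it alone.
- lens_block: White lens block, a hat-shaped button 25 mm wide and 17 mm high, beside the edger; leave it alone.
- glue_dropper: Dropper bottle, 34 mm across, 102 mm high, standing at the far end of the strip; leave it alone.

How it is judged:
On the way, in this order (a step that is already met when the one before it is completed fails the run):
1. the pot is lifted off the brackets in the fingers (height (world z) of pot above 0.125 m and contact force between the fingers and pot above 0.5 N), for 0.1 s.
2. the pot is lowered upright to the table beside the unit while still held (height (world z) of pot below 0.008 m and angle between pot's own z axis and vertical below 0.12 rad and horizontal distance between pot and filter_unit between 0.085 and 0.35 m and contact force between the fingers and pot above 0.2 N).
3. the pot stands on the table by itself, let go (height (world z) of pot below 0.006 m and angle between pot's own z axis and vertical below 0.12 rad and horizontal distance between pot and filter_unit between 0.085 and 0.35 m and contact force between the fingers and pot below 0.05 N), for 0.2 s.
4. both catches are pinched in by the fingers while the cassette is still in its well (value of joint each of catch_front, catch_back above 0.1 rad and contact force between the fingers and cassette above 1 N and z of cassette in the frame of filter_unit below 0.03 m).
At the end, for the whole second after the job is handed in: Cassette held still by both pinched catches (over 0.10 rad), upright within 14 deg, underside 10 mm or more above the top plate, within 10 cm of the unit's axis, touching only the fingers; the pot released, upright on the table, 85 to 350 mm from the unit's centre (all of step 3 and z of cassette in the frame of filter_unit above 0.076 m and horizontal distance between cassette and filter_unit below 0.1 m and angle between cassette's own z axis and vertical below 0.25 rad and linear speed of cassette below 0.03 m/s and value of joint each of catch_front, catch_back above 0.1 rad and contact force between the fingers and cassette above 1 N and contact force between each of cassette, pot and filter_unit below 0.05 N and contact force between cassette and pot below 0.05 N and linear speed of pot below 0.02 m/s); the arm keeps its last pose, push and grip.
It fails at once if the pot is tipped over (angle between pot's own z axis and vertical above 0.7 rad).
It fails at once if the screwdriver is disturbed (moved more than 4 cm) (distance of screwdriver from where it was at the start of the episode above 0.04 m).
It fails at once if the lens block is disturbed (moved more than 4 cm) (distance of lens_block from where it was at the start of the episode above 0.04 m).
It fails at once if the glue dropper is disturbed (moved more than 4 cm) (distance of glue_dropper from where it was at the start of the episode above 0.04 m).
It also fails if it takes over 48 s, if anything falls off the work surface, if the arm or the gripper's body presses on something with over 40 N, if the wrist force passes 120 N, or if a joint passes its speed limit or range.

## Working session

There is one attempt and no reset: what is moved stays moved. The work goes in short steps, Python scripts to look and compute and a shell command to move; the robot and the scene stay as the last step left them, time stands still between calls to the robot, and variables do not carry over. Pictures are saved under pics/ and viewed, at most 10 in all, crops included, and the job is handed in when it is done.

```bash
mkdir -p pics; ls; python3 - <<'E'
from rig import *
import cv2
s=read_state();print(s)
for n in ("scene","top"):
    c=get_calibration(n);print(n,c)
    cv2.imwrite(f"pics/{n}0.png",cv2.resize(read_camera(n)[:,:,::-1],(800,600),interpolation=cv2.INTER_CUBIC))
E
```

```text
pics
{'time': 0.0, 'qpos': array([ 1.20229001e+00,  9.18512649e-02,  1.23189909e+00,  1.52763497e-05,
        1.81979944e+00, -5.67118481e-02]), 'dq': array([-0.00125807,  0.00144769, -0.00020693,  0.00046332,  0.00014614,
        0.00093783]), 'effort': array([ 1.39222440e-03, -4.46468854e+01, -4.06430447e+01,  6.98921084e-02,
        2.98679480e-02, -1.18964213e-04]), 'eef_pos': array([0.18395418, 0.57078582, 0.22150398]), 'eef_rot': array([[-9.51785725e-01,  3.06762801e-01, -7.18814982e-04],
       [ 3.06763618e-01,  9.51783993e-01, -1.82041186e-03],
       [ 1.25721951e-04, -1.95314831e-03, -9.99998085e-01]]), 'force': array([ 0.07835855,  0.54503513, -0.28358192]), 'wrist_torque': array([-0.02126301,  0.03469808, -0.03562751]), 'grip_force': 0.0, 'opening': 0.08798281586365145}
scene {'fx': 455.3272019616814, 'fy': 455.3272019616814, 'cx': 252.32474617382792, 'cy': 189.87751269855917, 'k1': -0.004867422756931861, 'xyz': array([ 0.11440323, -0.54108562,  0.73695157]), 'attitude': array([[ 0.57544508,  0.55598173, -0.59978936],
       [-0.81752911,  0.37081501, -0.4406159 ],
       [-0.02256349,  0.74389551,  0.66791493]])}
top {'fx': 456.45046709164785, 'fy': 456.45046709164785, 'cx': 261.93051037038884, 'cy': 191.52286480293034, 'k1': -0.11572464671303047, 'xyz': array([ 0.50258824, -0.1840582 ,  1.04512792]), 'attitude': array([[-0.01022387,  0.98886788, -0.14844458],
       [-0.99991462, -0.01131834, -0.00652996],
       [-0.00813742,  0.14836515,  0.98889917]])}
```

View pics/scene0.png

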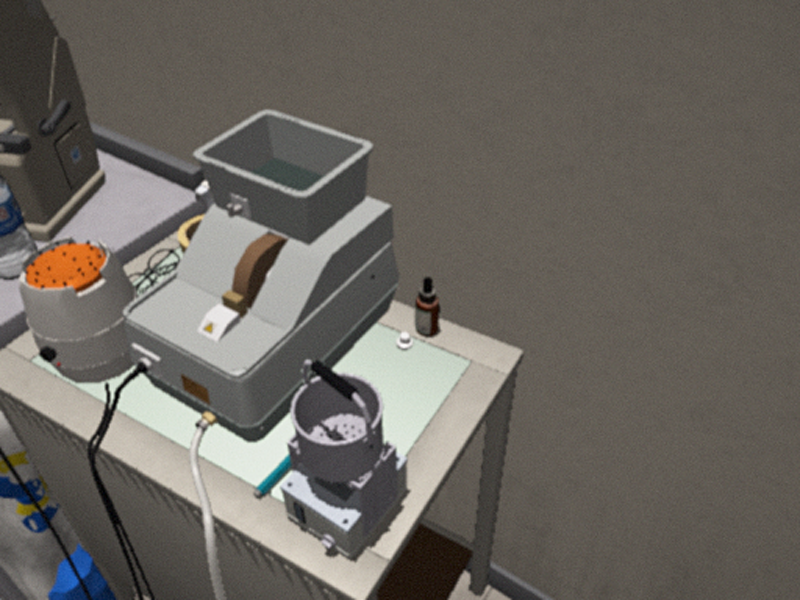

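View pics/top0.png

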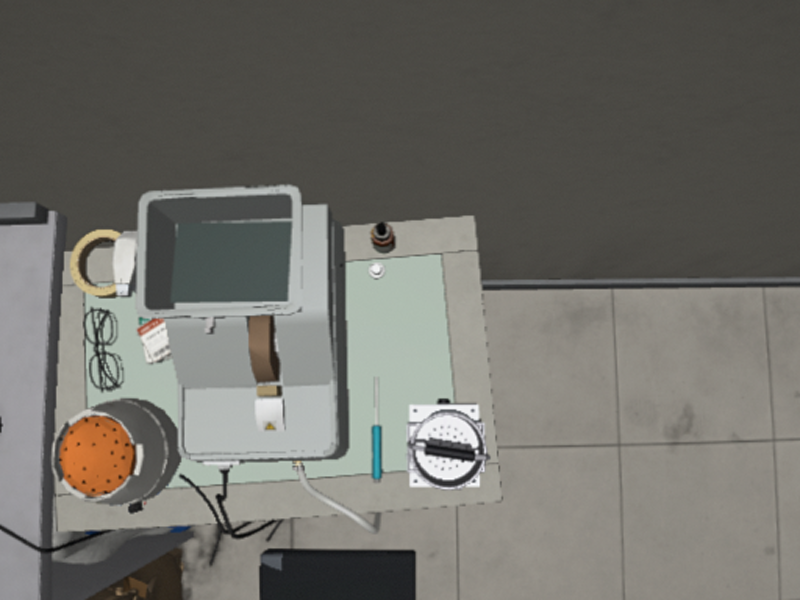

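The scene view shows the pot on the unit, with the black grip from about (313,366) to (355,397). In the top view (800x600) the grip runs from about (424,446) to (476,455), and the plate corners are near (409,405), (479,405), (481,488) and (411,487). There is free table beyond the unit.

```bash
cat > h.py <<'E'
from rig import *
import numpy as np, cv2
def cam(n,c=None):
    c=c or get_calibration(n)
    K=np.array([[c['fx'],0,c['cx']],[0,c['fy'],c['cy']],[0,0,1]]);D=np.array([c['k1'],0,0,0,0.])
    return K,D,np.array(c['attitude'])@np.diag([1,-1,-1]),np.array(c['xyz'])
def ray(n,uv,s=1.,c=None):
    K,D,R,p=cam(n,c)
    q=cv2.undistortPoints(np.array([[uv]],float)*s,K,D)[0,0]
    d=R@np.array([q[0],q[1],1]);return p,d/np.linalg.norm(d)
def atz(n,uv,z,s=1.,c=None):
    p,d=ray(n,uv,s,c);return p+d*(z-p[2])/d[2]
def proj(n,P,c=None):
    K,D,R,p=cam(n,c)
    r,_=cv2.Rodrigues(R.T);return cv2.projectPoints(np.array(P,float).reshape(-1,3),r,-R.T@p,K,D)[0][:,0]
E
python3 - <<'E'
from h import *
from scipy.optimize import least_squares
np.set_printoptions(precision=4,suppress=True)
for uv in [(409,405),(479,405),(481,488),(411,487)]: print('plate',atz('top',uv,.066,.64))
for uv in [(424,446),(476,455)]: print('grip',atz('top',uv,.22,.64))
for uv in [(313,366),(355,397)]: print('gripS',atz('scene',uv,.22,.64))
for im,n in(('top','top'),('scene','scene')):
    g=read_camera(n)
    x0,y0=(245,245) if n=='top' else (170,215)
    cv2.imwrite(f'pics/{n}1.png',cv2.resize(g[y0:y0+90,x0:x0+100,::-1] if n=='top' else g[y0:y0+150,x0:x0+100,::-1],None,fx=(6 if n=='top' else 4),fy=(6 if n=='top' else 4),interpolation=cv2.INTER_CUBIC))
E
```

```text
plate [ 0.504  -0.1757  0.066 ]
plate [ 0.5029 -0.2711  0.066 ]
plate [ 0.3915 -0.2715  0.066 ]
plate [ 0.394  -0.1773  0.066 ]
grip [ 0.4571 -0.1937  0.22  ]
grip [ 0.4462 -0.2528  0.22  ]
gripS [ 0.4506 -0.1923  0.22  ]
gripS [ 0.4425 -0.2507  0.22  ]
```

View pics/top1.png

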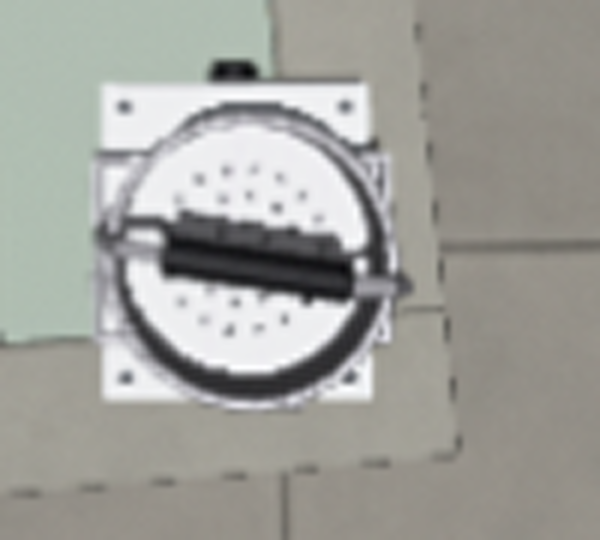

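```bash
python3 -m inch '[[0,0,-20,0,0,0.116,100],[0,0,-20,0,0,0.116,100],[0,0,-20,0,0,0.116,100],[0,0,-20,0,0,0.116,100],[0,0,-20,0,0,0.116,100],[0,0,-20,0,0,0.116,100],[0,0,-20,0,0,0.116,100],[0,0,-20,0,0,0.116,100],[0,0,-10,0,0,0.116,100],[0,0,0,0,0,0.116,100],[0,0,0,0,0,0.116,100],[0,0,0,0,0,0.113,100],[0,0,0,0,0,0,100]]'; python3 -c "
from h import *
s=read_state();R=s['eef_rot'];p=s['eef_pos'];print(p,R,s['qpos'])
print(R.T@(np.array([.45,-.2225,.36])-p)*1000)"
```

```text
time: 1.28
eef_pos: [0.1841, 0.5712, 0.3924]
eef_rot: [[0.134, 0.991, -0.0], [0.991, -0.134, -0.0], [-0.0, -0.0, -1.0]]
force: [0.0, -0.7, -0.4]
opening: 0.0882
grip_force: 0.0
[0.18412377 0.57115381 0.39237304] [[ 1.33625969e-01  9.91031832e-01 -9.65139217e-05]
 [ 9.91031749e-01 -1.33625998e-01 -4.05746910e-04]
 [-4.15004872e-04 -4.14300366e-05 -9.99999913e-01]] [ 1.20228856e+00  2.07715113e-01  7.92847953e-01 -6.66924232e-05
  2.14144286e+00  1.33627944e+00]
[-750.9947242   369.54593014   32.66939455]
```

```bash
python3 -m inch '[[-18,9,0,0,0,0,100],[-34,16,0,0,0,0,100],[-34,17,0,0,0,0,100],[-34,17,0,0,0,0,100],[-34,17,0,0,0,0,100],[-34,17,0,0,0,0,100],[-34,17,0,0,0,0,100],[-34,17,0,0,0,0,100],[-34,17,0,0,0,0,100],[-34,17,0,0,0,0,100],[-34,17,0,0,0,0,100],[-34,17,0,0,0,0,100],[-34,17,0,0,0,0,100],[-34,17,0,0,0,0,100],[-34,17,0,0,0,0,100],[-34,17,0,0,0,0,100],[-34,17,0,0,0,0,100],[-34,17,0,0,0,0,100],[-34,17,0,0,0,0,100],[-34,17,0,0,0,0,100]]' && python3 -m inch '[[-34,17,0,0,0,0,100],[-34,17,5,0,0,0,100],[-18,9,5,0,0,0,100],[0,0,0,0,0,0,100],[0,0,0,0,0,0,100]]'; python3 -c "
from h import *
s=read_state();R=s['eef_rot'];p=s['eef_pos'];c=get_calibration('wrist')
im=read_camera('wrist');cv2.imwrite('pics/w0.png',cv2.resize(im[:,:,::-1],(800,600),interpolation=cv2.INTER_CUBIC))
import pickle;pickle.dump((s,c,im),open('w0.pkl','wb'))
print(p,s['qpos'],c)
print(R.T@(np.array([.45,-.2225,.201])-p)*1000)"
```

```text
time: 2.95
eef_pos: [0.4262, -0.1323, 0.3927]
eef_rot: [[0.126, 0.992, 0.0], [0.992, -0.126, -0.0], [0.0, 0.0, -1.0]]
force: [0.6, 0.1, 0.3]
opening: 0.0876
grip_force: 0.0
time: 3.37
eef_pos: [0.4576, -0.2217, 0.3814]
eef_rot: [[0.129, 0.992, -0.002], [0.992, -0.129, 0.002], [0.001, -0.003, -1.0]]
force: [-0.3, 0.8, 0.5]
opening: 0.0875
grip_force: 0.0
[ 0.4576015  -0.22168401  0.38137931] [-5.18227315e-01 -5.76177883e-02  1.09312360e+00  3.07308963e-04
  2.10901121e+00 -3.88939199e-01] {'fx': 315.9593765032705, 'fy': 315.9593765032705, 'cx': 254.0603806904011, 'cy': 195.23864881594346, 'k1': 0.014507444776741395, 'xyz': array([ 0.46684462, -0.15252333,  0.54415852]), 'attitude': array([[ 0.99157923,  0.12449515,  0.03565945],
       [-0.12947897,  0.95821632,  0.25506209],
       [-0.00241548, -0.25753142,  0.9662669 ]])}
[ -2.03221275  -6.96309567 180.39548275]
```

View pics/w0.png

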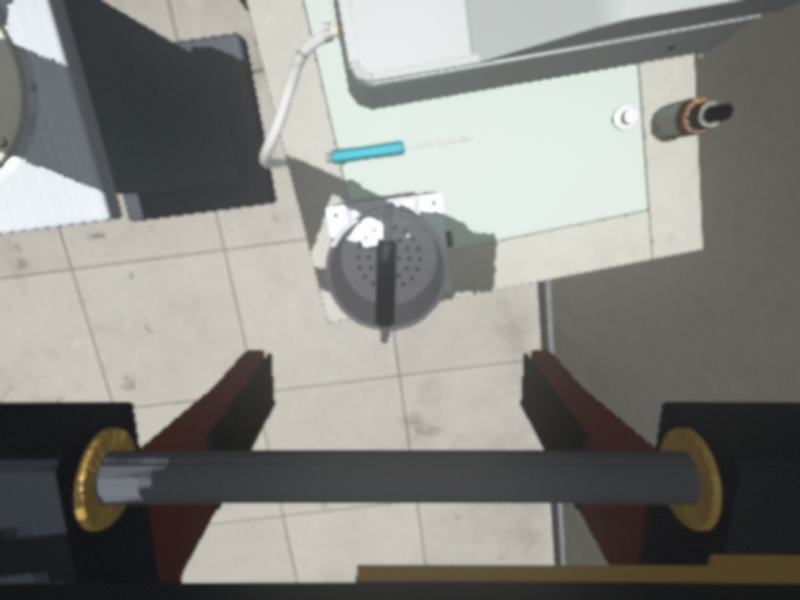

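The wrist view shows the grip from (388,241) to (385,323), in line with the fingers and near mid-gap. The lens block is at (625,117) and the dropper at (700,115).

```bash
python3 -c "
from h import *
import pickle
s0,c,im=pickle.load(open('w0.pkl','rb'))
a=atz('w',(388,241),.222,.64,c);b=atz('w',(385,323),.222,.64,c);print(a,b,(a+b)/2,np.linalg.norm(a-b),-np.arctan2((a-b)[0],(a-b)[1]))
for uv in [(625,117),(400,150),(335,156)]:print(atz('w',uv,.01,.64,c))
print(atz('w',(700,115),.08,.64,c))
s=read_state();R=s['eef_rot'];p=s['eef_pos'];print(p,R.T@(np.array([.45,-.2225,.201])-p)*1000)"
```

```text
[ 0.45475287 -0.19390496  0.222     ] [ 0.44522152 -0.24906538  0.222     ] [ 0.4499872  -0.22148517  0.222     ] 0.055977846673706984 -0.17110367292885179
[ 0.70116765 -0.12815534  0.01      ]
[ 0.47167349 -0.12973059  0.01      ]
[ 0.40419381 -0.12691274  0.01      ]
[ 0.73503706 -0.13850349  0.08      ]
[ 0.45748235 -0.22074787  0.38252901] [ -2.82525042  -7.0549117  181.53259524]
```

```bash
python3 -m inch '[[-1,-3,10,0,0,0.01,100],[-1,-4,20,0,0,0,100],[0,0,20,0,0,0,100],[0,0,20,0,0,0,100],[0,0,20,0,0,0,100],[0,0,20,0,0,0,100],[0,0,20,0,0,0,100],[0,0,20,0,0,0,100],[0,0,15,0,0,0,100],[0,0,10,0,0,0,100],[0,0,6,0,0,0,100],[0,0,0,0,0,0,100],[0,0,0,0,0,0,100]]' && python3 -m inch '[[0,0,0,0,0,0,60],[0,0,0,0,0,0,40],[0,0,0,0,0,0,30],[0,0,0,0,0,0,20],[0,0,0,0,0,0,10],[0,0,0,0,0,0,0],[0,0,0,0,0,0,0],[0,0,0,0,0,0,0],[0,0,0,0,0,0,0],[0,0,0,0,0,0,0],[0,0,0,0,0,0,0]]'
```

```text
time: 4.5
eef_pos: [0.4507, -0.2217, 0.2027]
eef_rot: [[0.138, 0.99, 0.001], [0.99, -0.138, -0.001], [-0.001, 0.001, -1.0]]
force: [-0.3, 0.4, 0.3]
opening: 0.0883
grip_force: 0.0
time: 5.42
eef_pos: [0.4505, -0.2221, 0.2016]
eef_rot: [[0.14, 0.99, -0.0], [0.99, -0.14, 0.0], [-0.0, -0.0, -1.0]]
force: [0.7, -0.0, -0.3]
opening: 0.0184
grip_force: 0.0
```

```bash
python3 -m inch '[[0,0,0,0,0,0,0],[0,0,0,0,0,0,0],[0,0,0,0,0,0,0],[0,0,0,0,0,0,0]]' && python3 -m inch '[[0,0,-3,0,0,0,0],[0,0,-6,0,0,0,0],[0,0,-8,0,0,0,0],[0,0,-8,0,0,0,0],[0,0,-8,0,0,0,0],[0,0,-8,0,0,0,0],[0,0,-6,0,0,0,0],[0,0,-3,0,0,0,0],[0,0,0,0,0,0,0],[0,0,0,0,0,0,0]]'; python3 -c "
from h import *
im=read_camera('scene');cv2.imwrite('pics/s1.png',cv2.resize(im[180:384,120:360,::-1],None,fx=2.5,fy=2.5,interpolation=cv2.INTER_CUBIC))"
```

```text
time: 5.75
eef_pos: [0.4504, -0.2222, 0.2016]
eef_rot: [[0.14, 0.99, -0.0], [0.99, -0.14, -0.0], [-0.0, -0.0, -1.0]]
force: [0.1, -0.4, 0.3]
opening: 0.0123
grip_force: 30.0
time: 6.58
eef_pos: [0.4505, -0.2221, 0.2516]
eef_rot: [[0.14, 0.99, 0.0], [0.99, -0.14, -0.0], [-0.0, 0.0, -1.0]]
force: [0.3, -0.3, -2.9]
opening: 0.0122
grip_force: 30.0
```

View pics/s1.png

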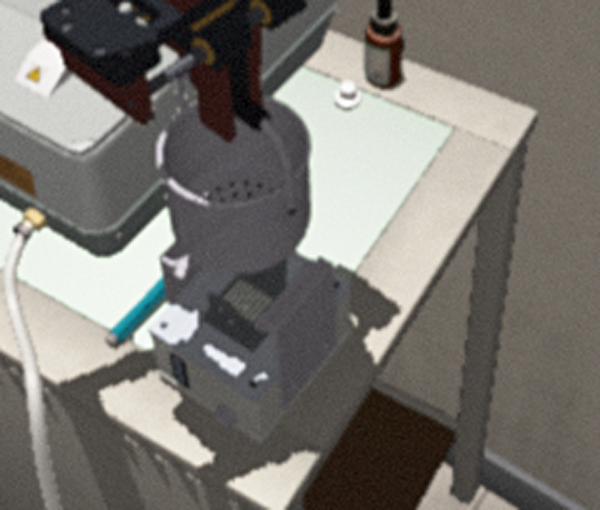

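The pot hangs clear of the brackets with its handle in the fingers. Next I move it beyond the unit and lower it.

```bash
python3 -m inch '[[2,6,0,0,0,0,0],[3,12,0,0,0,0,0],[4,16,0,0,0,0,0],[4,18,0,0,0,0,0],[5,18,0,0,0,0,0],[5,18,0,0,0,0,0],[4,18,0,0,0,0,0],[4,18,0,0,0,0,0],[3,16,0,0,0,0,0],[2,11,0,0,0,0,0],[1,5,0,0,0,0,0],[0,0,0,0,0,0,0],[0,0,0,0,0,0,0]]' && python3 -m inch '[[0,0,6,0,0,0,0],[0,0,12,0,0,0,0],[0,0,16,0,0,0,0],[0,0,18,0,0,0,0],[0,0,18,0,0,0,0],[0,0,18,0,0,0,0],[0,0,18,0,0,0,0],[0,0,16,0,0,0,0],[0,0,12,0,0,0,0],[0,0,8,0,0,0,0],[0,0,5,0,0,0,0],[0,0,3,0,0,0,0],[0,0,2,0,0,0,0],[0,0,2,0,0,0,0],[0,0,2,0,0,0,0],[0,0,0,0,0,0,0],[0,0,0,0,0,0,0]]'
```

```text
time: 7.72
eef_pos: [0.61, -0.2071, 0.251]
eef_rot: [[0.139, 0.99, -0.001], [0.99, -0.139, 0.0], [0.0, -0.001, -1.0]]
force: [-0.6, -0.5, -2.1]
opening: 0.0124
grip_force: 30.0
time: 9.13
eef_pos: [0.6103, -0.2073, 0.0959]
eef_rot: [[0.14, 0.99, 0.0], [0.99, -0.14, -0.0], [-0.0, 0.0, -1.0]]
force: [0.4, 0.6, -2.2]
opening: 0.0123
grip_force: 30.0
```

```bash
python3 -m inch '[[0,0,1,0,0,0,0],[0,0,1,0,0,0,0],[0,0,1,0,0,0,0],[0,0,1,0,0,0,0],[0,0,0,0,0,0,0],[0,0,0,0,0,0,0]]'
```

```text
time: 9.63
eef_pos: [0.6101, -0.2073, 0.0919]
eef_rot: [[0.14, 0.99, 0.0], [0.99, -0.14, -0.0], [-0.0, 0.0, -1.0]]
force: [-1.3, 1.3, -0.9]
opening: 0.0124
grip_force: 30.0
```

```bash
python3 -m inch '[[0,0,0.5,0,0,0,0],[0,0,0.5,0,0,0,0],[0,0,0,0,0,0,0],[0,0,0,0,0,0,0]]'; python3 -c "
from h import *
import time
print([ (read_state()['force'].round(1),read_camera('top')[0,0,0])[0] for _ in range(4)])"
```

```text
time: 9.97
eef_pos: [0.6103, -0.2074, 0.0918]
eef_rot: [[0.14, 0.99, 0.001], [0.99, -0.14, -0.001], [-0.0, 0.001, -1.0]]
force: [-2.8, -0.2, 5.6]
opening: 0.0124
grip_force: 30.0
[array([-2.8, -0.2,  5.6]), array([-3.5,  1.3,  5.4]), array([-3.2,  0.2,  4.9]), array([-2.8, -0.1,  5.4])]
```

```bash
python3 -m inch '[[0,0,-0.5,0,0,0,10],[0,0,0,0,0,0,20],[0,0,0,0,0,0,40],[0,0,0,0,0,0,70],[0,0,0,0,0,0,100],[0,0,0,0,0,0,100],[0,0,0,0,0,0,100],[0,0,0,0,0,0,100],[0,0,0,0,0,0,100],[0,0,0,0,0,0,100]]' && python3 -m inch '[[0,0,-5,0,0,0,100],[0,0,-10,0,0,0,100],[0,0,-15,0,0,0,100],[0,0,-20,0,0,0,100],[0,0,-20,0,0,0,100],[0,0,-20,0,0,0,100],[0,0,-20,0,0,0,100],[0,0,-15,0,0,0,100],[0,0,-10,0,0,0,100],[0,0,0,0,0,0,100]]' && python3 -m inch '[[-1,-8,-5,0,0,0,100],[-2,-14,-5,0,0,-0.03,100],[-3,-18,0,0,0,-0.03,100],[-3,-20,0,0,0,-0.03,100],[-3,-20,0,0,0,-0.03,100],[-3,-20,0,0,0,-0.014,100],[-3,-20,0,0,0,0,100],[-3,-18,0,0,0,0,100],[-3,-14,0,0,0,0,100],[-2,-8,0,0,0,0,100],[0,0,0,0,0,0,100],[0,0,0,0,0,0,100]]'; python3 -c "
from h import *
import pickle
s=read_state();c=get_calibration('wrist');im=read_camera('wrist');t=read_camera('top')
pickle.dump((s,c,im,t),open('w1.pkl','wb'))
K=np.zeros((600,800,3),np.uint8)
K[:480,:]=cv2.resize(im[80:272,90:410,::-1],(800,480),interpolation=cv2.INTER_CUBIC)
cv2.imwrite('pics/w1.png',K[:480])
a=t[200:320,230:330,::-1];cv2.imwrite('pics/t2.png',cv2.resize(a,(500,600),interpolation=cv2.INTER_CUBIC))
print(s['eef_pos'],s['force'])"
```

```text
time: 11.0
eef_pos: [0.6101, -0.2072, 0.0911]
eef_rot: [[0.14, 0.99, 0.0], [0.99, -0.14, -0.0], [-0.0, 0.0, -1.0]]
force: [-0.3, 0.6, -0.4]
opening: 0.0676
grip_force: 0.0
time: 11.83
eef_pos: [0.6109, -0.2075, 0.2302]
eef_rot: [[0.139, 0.99, 0.005], [0.99, -0.139, -0.002], [-0.001, 0.005, -1.0]]
force: [-0.8, 1.7, 0.4]
opening: 0.0879
grip_force: 0.0
time: 12.83
eef_pos: [0.4491, -0.2247, 0.2357]
eef_rot: [[0.007, 1.0, -0.0], [1.0, -0.007, 0.0], [0.0, -0.0, -1.0]]
force: [-0.1, 0.6, 0.0]
opening: 0.088
grip_force: 0.0
[ 0.44905544 -0.2247365   0.23569053] [-0.12389809  0.56665817  0.00441418]
```

View pics/w1.png

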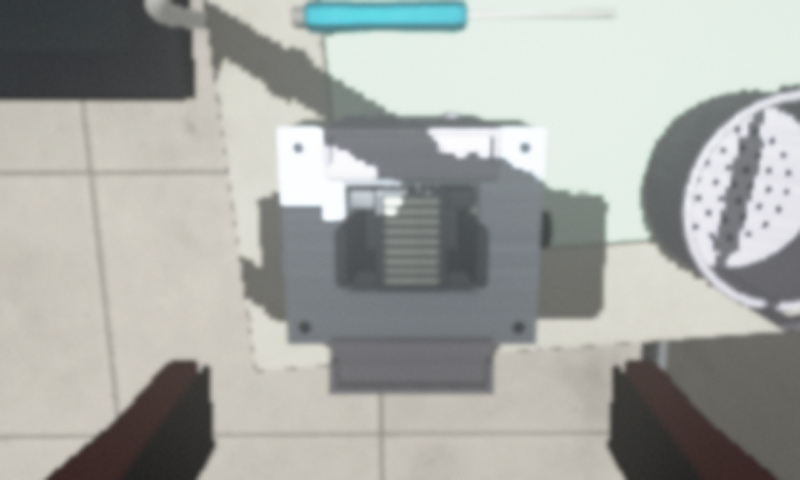

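The wrist view shows the pot standing upright at right and released. The unit is open, with plate screws at (298,147), (525,147), (305,327) and (518,327) in the crop, and the cassette with its two paddles sits central.

```bash
python3 -c "
from h import *
import pickle
s,c,im,t=pickle.load(open('w1.pkl','rb'))
P=[atz('w',(u/2.5+90,v/2.5+80),.067,1,c) for u,v in [(298,147),(525,147),(305,327),(518,327)]]
print(np.array(P),np.mean(P,0));d=P[1]-P[0]+P[3]-P[2];e=P[0]+P[1]-P[2]-P[3];print(np.arctan2(d[1],d[0]),-np.arctan2(e[0],e[1]))
m=np.mean(P,0)
for x,z in((-.0275,.086),(.0275,.086),(-.03,.103),(.03,.103)):print(x,z,(proj('w',[m[0]+x,m[1],z],c)[0]-[90,80])*2.5)
"
```

```text
[[ 0.40267304 -0.1826064   0.067     ]
 [ 0.49669527 -0.18329431  0.067     ]
 [ 0.40228969 -0.26082518  0.067     ]
 [ 0.49600422 -0.26150843  0.067     ]] [ 0.44941555 -0.22205858  0.067     ]
-0.007303480533732834 -0.006868064295597294
-0.0275 0.086 [343.5207222  249.59586316]
0.0275 0.086 [479.64763405 248.62284573]
-0.03 0.103 [333.382326   259.01787421]
0.03 0.103 [489.94250568 257.90252903]
```

View pics/t2.png

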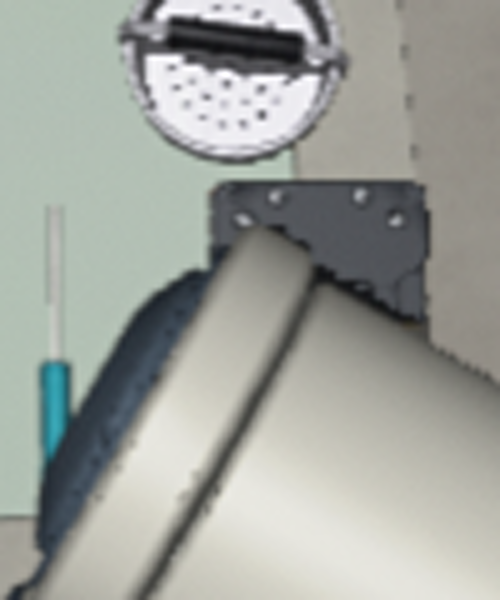

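Pot upright, away from the small items; the paddle projections match the picture (336 and 488 against 333 and 490). I now go down over the catches.

```bash
python3 -m inch '[[2,0,6,0,0,0,100],[1,0,12,0,0,0,100],[0,0,18,0,0,0,100],[0,0,20,0,0,0,100],[0,0,20,0,0,0,100],[0,0,20,0,0,0,100],[0,0,18,0,0,0,100],[0,0,15,0,0,0,100],[0,0,12,0,0,0,100],[0,0,9,0,0,0,100],[0,0,6,0,0,0,100],[0,0,4,0,0,0,100],[0,0,3,0,0,0,100],[0,0,0,0,0,0,100],[0,0,0,0,0,0,100]]' && python3 -m inch '[[0,0,0,0,0,0,75],[0,0,0,0,0,0,65],[0,0,0,0,0,0,55],[0,0,0,0,0,0,45],[0,0,0,0,0,0,35],[0,0,0,0,0,0,20],[0,0,0,0,0,0,10],[0,0,0,0,0,0,0],[0,0,0,0,0,0,0],[0,0,0,0,0,0,0],[0,0,0,0,0,0,0],[0,0,0,0,0,0,0]]'
```

```text
time: 14.18
eef_pos: [0.4496, -0.222, 0.0737]
eef_rot: [[0.006, 1.0, 0.001], [1.0, -0.006, -0.001], [-0.0, 0.001, -1.0]]
force: [0.1, -0.2, -0.4]
opening: 0.0873
grip_force: 0.0
time: 15.18
eef_pos: [0.4494, -0.2218, 0.0733]
eef_rot: [[0.006, 1.0, 0.0], [1.0, -0.006, -0.0], [-0.0, 0.0, -1.0]]
force: [-0.5, -0.2, 2.0]
opening: 0.0353
grip_force: 30.0
```

```bash
python3 -m inch '[[0,0,0,0,0,0,0],[0,0,0,0,0,0,0],[0,0,-2,0,0,0,0],[0,0,-3,0,0,0,0],[0,0,-4,0,0,0,0],[0,0,-4,0,0,0,0],[0,0,-4,0,0,0,0]]' && python3 -m inch '[[0,0,-5,0,0,0,0],[0,0,-6,0,0,0,0],[0,0,-6,0,0,0,0],[0,0,-6,0,0,0,0],[0,0,-6,0,0,0,0],[0,0,-6,0,0,0,0],[0,0,-6,0,0,0,0],[0,0,-6,0,0,0,0],[0,0,-6,0,0,0,0],[0,0,-6,0,0,0,0],[0,0,-6,0,0,0,0],[0,0,-4,0,0,0,0],[0,0,-2,0,0,0,0],[0,0,0,0,0,0,0],[0,0,0,0,0,0,0],[0,0,0,0,0,0,0],[0,0,0,0,0,0,0]]'; python3 -c "
from h import *
im=read_camera('scene');cv2.imwrite('pics/s2.png',cv2.resize(im[180:384,120:360,::-1],None,fx=2.5,fy=2.5,interpolation=cv2.INTER_CUBIC))"
```

```text
time: 15.77
eef_pos: [0.4492, -0.2217, 0.0904]
eef_rot: [[0.006, 1.0, -0.0], [1.0, -0.006, 0.0], [0.0, -0.0, -1.0]]
force: [-0.6, -0.5, -1.1]
opening: 0.0358
grip_force: 30.0
time: 17.18
eef_pos: [0.4491, -0.2217, 0.1607]
eef_rot: [[0.006, 1.0, -0.001], [1.0, -0.006, 0.0], [0.0, -0.001, -1.0]]
force: [0.5, -0.6, -2.0]
opening: 0.0354
grip_force: 30.0
```

View pics/s2.png

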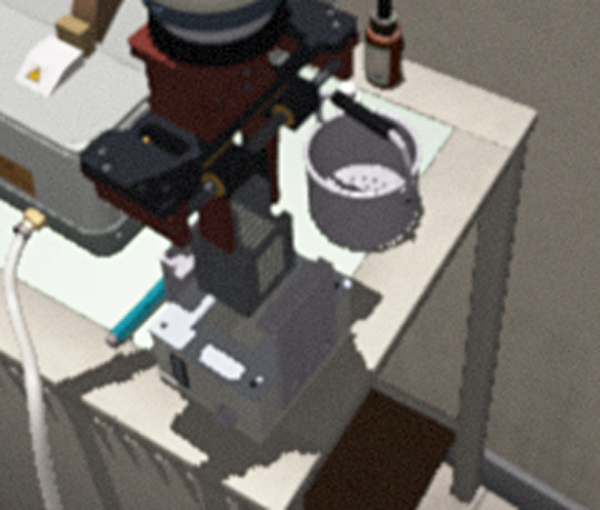

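The cassette hangs upright in the fingers, about 33 mm above the plate. The pot stands free at (360,180) in this picture.

```bash
python3 -c "
from rig import *
print(job_done())"
```

```text
the job is handed in; nothing more can be done
None
```

The job is handed in at about 17 s on the robot's clock: the pot stands upright and released on the table beyond the unit, and the cassette is held still about 33 mm above the top plate with both catches squeezed; hand-in returned no verdict.

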